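# Clamp a cassette rack in the cam press and hold it

## Task

Clamp the rack of tissue cassettes in the press: swing the keeper bar shut over the rack until it is fully home in its catch, then swing the sprung cam lever up to its highest lift, with the arm straight up, so that the rack is pressed against the bar. Finish while still holding the lever there with the gripper, at rest; it falls back if let go. Leave the other things on the table where they are.

Things in the scene. Friction and masses are not known exactly. Their poses are not given: they have to be found in the camera images.
- press: cassette press fixed to the table: base plate 130 (x) x 240 (y) x 12, guide walls up to 75 high round the rack. Origin: on the table, middle of the rack nest; z up, -x side faces the robot (yaw within 0.3 rad). Guides, shut keeper bar and lever axis all run along its y: keeper hinge at x 0, y +85, catch (portal 97 high) at y -80, lever outside the -y end
- keeper (a joint): keeper bar about its upright hinge, rad: 0 = shut, over the rack along the press's y, on its stop; grows as the bar swings out level towards the press's -x side (robot), at most 1.5. Slightly stiff, stays where left. Below about 0.1 rad it must be pushed over a sprung ball catch (4 to 8 N at the knob); then the ball snaps up behind the bar and keeps it at 0
- keeper_bar: the keeper: round steel bar, diameter 12, 170 long from the hinge, axis 113 above the table, with an upright black knob. Origin: on the hinge axis at bar height; the bar runs along its -y; z up
- keeper_knob (a point): middle of the upright round black knob on the keeper bar: diameter 14, standing 44 above the bar's axis (117 to 157 above the table; this point at 139), 120 from the hinge axis. Free all round above the bar
- keeper_hinge (a point): on the keeper's upright hinge axis, at bar height (113); the hinge hub around it has radius 13 and reaches 127 high
- cam (a joint): cam lever about its level axis (press +y), rad: 0 = on its stop, arm towards the press's -x, 15 deg (0.262 rad) above level; grows as it swings up. 1.309 = arm straight up = highest lift, platen up 8 mm (lift = 10.8 x (cos(1.309 - angle) - 0.26)); beyond, the platen sinks; stop at 2.2. A spring always turns it back to 0, 2 to 6 N at the grip: it falls back if let go
- lever_arm: the cam lever: flat steel arm 8 thick, 18 wide, with a black grip rod. Origin: on the cam axis, 30 above the table, at the press's y = -100. The arm's plane is at the press's y = -114
- lever_grip (a point): middle of the grip rod: level round black rod, diameter 16, 68 long, along the press's y, sticking out sideways from the arm's end away from the rack; 100 from the cam axis. 56 above the table at rest, 130 when the arm is straight up. Usable for about 25 to either side of this point
- cam_axis (a point): fixed point on the cam axis straight across from the grip's middle (press x = 0, y = -152, 30 above the table): the grip's middle circles it at radius 100 in the press's x-z plane
- rack: grey plastic rack with 6 white cassettes standing in it, 56 x 106 (along the press's y) x 45 high, loose in the press on the platen between the guide walls. Origin under its centre, 55 above the table at rest; its top then lies 7 below the bar
- platen_top (a point): middle of the platen's top, under the rack, 55 above the table at rest. It rises with the cam and yields by a spring once the rack presses against the bar (after about 7 mm)
- spare_rack: bystander: a second grey rack of the same shape holding only 3 cassettes, loose on the table, 56 x 106 x 45; origin under its centre
- jar: bystander: amber jar with black cap, diameter 48, height 70, close to the press's far side; origin under its centre
- cassette: bystander: one white cassette lying flat, 40 x 28 x 10, on the table between the robot and the press, under the area the keeper bar sweeps; origin under its centre
- mould: bystander: shallow steel mould tray 60 x 45 x 14, on the table beyond the lever; origin under its centre
- brush: bystander: wooden brush lying on the table, 170 long; origin under its middle
- slide_box: bystander: cardboard box 85 x 65 x 34; origin under its centre
- beaker: bystander: clear open cup, diameter 68, height 80; origin under its centre

How it is judged:
By the outcome, as a careful person would: the job done as asked, in the order asked, and still so for the second after the job is handed in, while the arm keeps its last pose, push and grip.
It also fails if it takes over 46 s, if anything falls off the work surface, if the arm or the gripper's body presses on something with over 40 N, if the wrist force passes 120 N, or if a joint passes its speed limit or range.

## Robot

A 6-joint arm with a two-finger parallel gripper is mounted at the origin on the work surface. World frame = base frame: x ahead of the robot, y to its left, z up, the work surface at z = 0. Lengths are in mm, angles in rad, forces in N, time in s.
With the tool pointing down it reaches from about 350 to 775 mm from the base axis. Payload 7.3 kg.
Tool frame: the origin (TCP) lies at the very end of the fingers, on their centre line; the grasp point (between the pads) lies behind it (bot.grip_point_offset is the z of the grasp point in the tool frame, in mm); z points along the fingers, y is the line along which they close (so a half turn about z gives the same grasp; the last joint's range is limited). The gripper opens to 92 mm and grips with 3 to 60 N. Pads are 19 mm wide; open, the fingers measure 130 mm over their backs; the gripper's body (75 mm by 190 mm) begins 47 mm behind the grasp point.
Start: joints at [-1.473, 0.342, 1.524, -0, 1.275, -0.146], TCP at [126.752, -509.489, 226.741] pointing down, gripper open.
Joint ranges: [-2.53, 2.53], [-0.77, 2.02], [0.04, 2.7], [-1, 4.14], [0.28, 2.66], [-3.11, 3.11]. Speed limits (rad/s): [2.57, 2.57, 3.14, 3.14, 3.14, 3.14].

## Interface

Orientations are given as [roll, pitch, yaw] about the fixed x, y, z axes, in that order (R = Rz(yaw) Ry(pitch) Rx(roll)).
In Python, from plant import bot gives the robot as it stands. The module is installed in compiled form; this text tells all that it offers.
- The arm moves only by the shell command python3 -m crank 'ROWS'. ROWS is JSON, a list that holds one entry, the list of rows, each a list of 5 numbers: the opening, from 0 (shut) to 1 (fully open), then the shift along the tool's x, y, z in cm, then the turn about the tool's z in degrees. In form: [[[claw, x, y, z, turn], ...]]. A call has exactly 10 rows; each row is the pose to reach, as a shift and turn from the pose commanded when the call began, along the tool's axes at that moment; what a row does not reach only later rows make up. A row lasts 1/10 s, in which the tool goes at most 50 mm and 8.59 degrees, less where a joint would pass 70% of its speed; a pose out of reach is approached as far as the arm can. A call with a gripper value outside its range is refused whole. The fingers move at their own pace and stop on an object; the grip force is fixed at half the most. Time passes only in rows, so rows that repeat a pose let the fingers close, or fill a call up. It gives the time, the measured TCP pose, the force, the opening and the grip force at its end, in the units of the state.
- bot.get_obs(): the state, without advancing time (a new reading comes with each control period).
- bot.capture(name): name is "scene" or "top"; returns (picture, depth): 480x640x3 uint8, red, green, blue; 480x640 float32, mm along the optical axis (not along the pixel's ray), 0 where there is no reading.
- bot.calibration(name): a dict with "vertical_fov" (degrees; the focal length in pixels is half the picture's height over the tangent of half this angle, whatever the lens; pixels are square), "cx", "cy" (the principal point, pixels), "rvec" (rotation vector, rad) and "tvec" (3), from world to camera coordinates, as OpenCV has them. Camera axes: x right, y down, z forward; pixel columns grow to the right and rows downward; lengths in mm; the calibration is good to about 2 mm. A picture is of the moment at which its call begins. calibration takes no time and is no camera call.
- bot.close_job(): hands the job in; it is judged then, once.
The state is a dict: "time": time; "joint_positions": joint angles; "dq": joint speeds; "tau": joint torques, N m; "tool_pos": TCP position; "tcp_rot": TCP orientation; "contact_force": force on the tool from outside, world axes, zero at the start; "moment": the same for the moment, N m; "grip_width": finger opening in mm; "finger_force": force on a finger pad.
Only numpy, scipy, OpenCV 4.12 (cv2) and the standard library are available. Lean on these libraries where they do the work, as an engineer would, in place of code of your own. Each camera call takes 0.05 s, during which the arm holds its last target. There are 200 camera calls.

## Working session

There is one attempt and no reset: what is moved stays moved. The work goes in short steps, Python scripts to look and compute and a shell command to move; the robot and the scene stay as the last step left them, time stands still between calls to the robot, and variables do not carry over. Pictures are saved under pics/ and viewed, at most 10 in all, crops included, and the job is handed in when it is done.

```bash
mkdir -p pics
cat > h.py <<'E'
import numpy as np,cv2
from plant import bot
from scipy.spatial.transform import Rotation as R
def shot(n,f):
    p,d=bot.capture(n); cv2.imwrite(f'pics/{f}.png',p[:,:,::-1]); np.save(f'pics/{f}.npy',d); return p,d
def cal(n):
    c=bot.calibration(n); f=240/np.tan(np.radians(c['vertical_fov'])/2)
    return f,c['cx'],c['cy'],cv2.Rodrigues(np.array(c['rvec'],float))[0],np.array(c['tvec'],float).ravel()
def unproj(n,u,v,d):
    f,cx,cy,Rm,t=cal(n); return Rm.T@(np.array([(u-cx)/f*d,(v-cy)/f*d,d])-t)
def atz(n,u,v,z):
    f,cx,cy,Rm,t=cal(n); r=Rm.T@np.array([(u-cx)/f,(v-cy)/f,1]); c=-Rm.T@t; return c+r*(z-c[2])/r[2]
def proj(n,P):
    f,cx,cy,Rm,t=cal(n); q=Rm@np.array(P)+t; return q[0]/q[2]*f+cx,q[1]/q[2]*f+cy
E
python3 - <<'E'
from h import *
for n in('scene','top'): shot(n,n+'0'); print(bot.calibration(n))
print(bot.get_obs(),bot.grip_point_offset)
E
```

```text
{'vertical_fov': 44.53348698361405, 'cx': 311.5631951335762, 'cy': 242.85321709665251, 'rvec': array([ 1.79724564,  2.03272159, -0.56118744]), 'tvec': array([  62.72898911, -421.68319634, 1695.72221706])}
{'vertical_fov': 55.361975702704996, 'cx': 311.89280951921467, 'cy': 237.3761672858683, 'rvec': array([ 2.0966574 , -2.1286362 ,  0.20097354]), 'tvec': array([  24.14134382,  588.42595412, 1317.5288752 ])}
{'time': 0.1, 'joint_positions': array([-1.47302279e+00,  3.42651899e-01,  1.52487415e+00, -1.53322853e-05,
        1.27542175e+00, -1.45985120e-01]), 'dq': array([ 0.00077152, -0.00281443, -0.00294737, -0.00043284,  0.00052553,
       -0.0005444 ]), 'tau': array([ 1.27343243e-03, -4.32003736e+01, -2.44694781e+01,  7.18529779e-02,
        5.25656564e-02, -5.68904352e-05]), 'tool_pos': array([ 126.69991722, -509.12279354,  226.13158803]), 'tcp_rot': array([-3.14024979e+00, -1.82622401e-04,  2.43763004e-01]), 'contact_force': array([-0.55895819,  0.04539085,  0.24785289]), 'moment': array([0.02211722, 0.01531136, 0.00713968]), 'finger_force': 0.0, 'grip_width': 91.85008975267061} -18.8
```

View pics/top0.png

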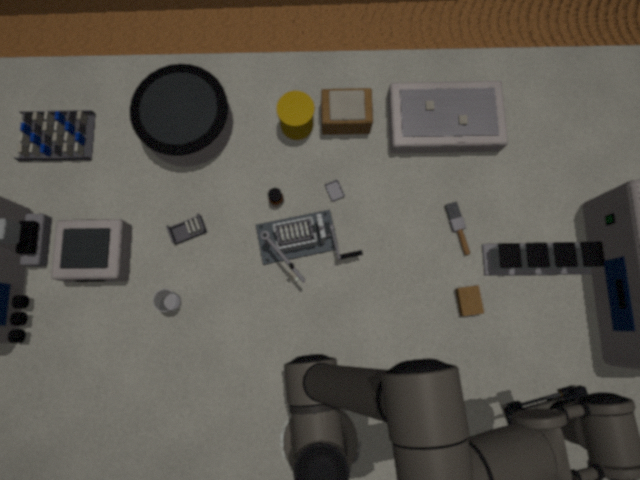

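View pics/scene0.png

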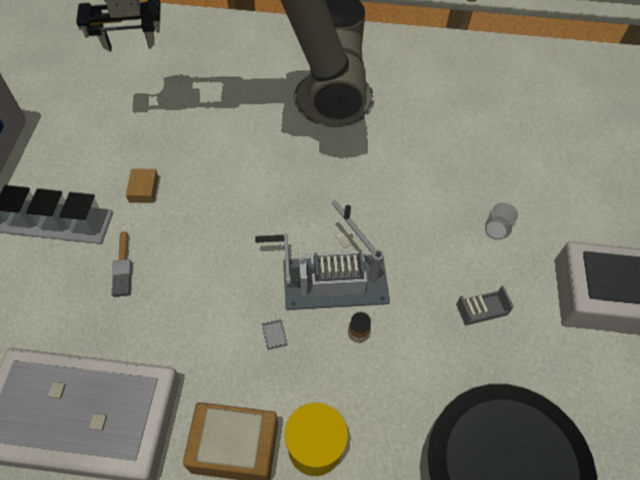

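The press is at about (297,237) in top and (335,275) in scene. The bar is swung open towards the robot, and the lever grip is at top (350,254). I'll enlarge both views.

Run:
```python
from h import *
a=cv2.imread('pics/top0.png')[195:300,245:375]; b=cv2.imread('pics/scene0.png')[190:320,245:400]
cv2.imwrite('pics/tc.png',cv2.resize(a,None,fx=5.6,fy=5.6,interpolation=cv2.INTER_CUBIC)); cv2.imwrite('pics/sc.png',cv2.resize(b,None,fx=4.6,fy=4.6,interpolation=cv2.INTER_CUBIC))
```

```text
(no output)
```

View pics/tc.png

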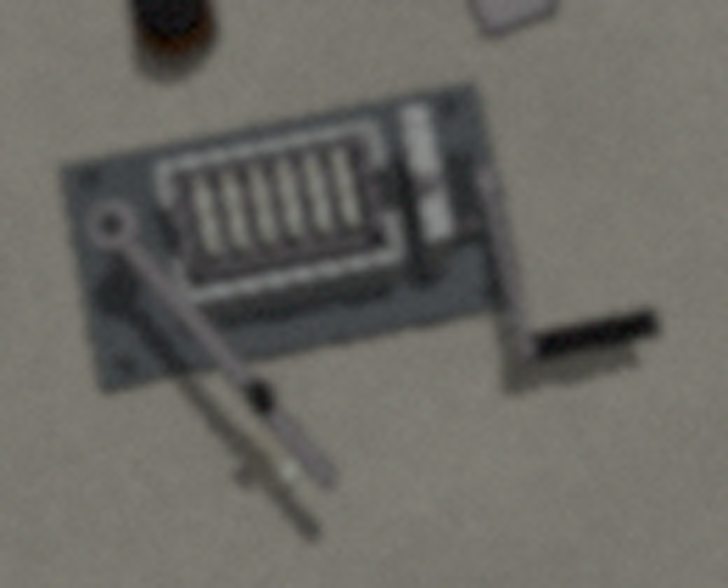

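View pics/sc.png

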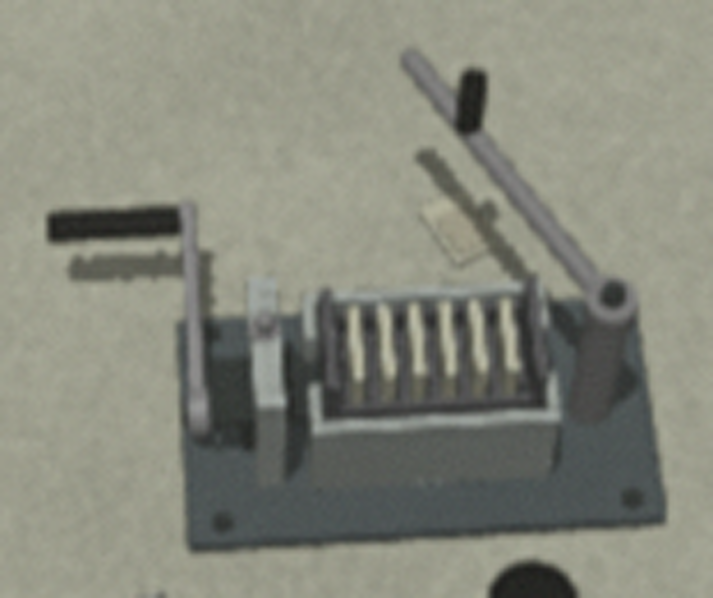

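Run:
```python
from h import *
T=lambda x,y,z:atz('top',(x+.5)/5.6+244.5,(y+.5)/5.6+194.5,z)
S=lambda x,y,z:atz('scene',(x+.5)/4.6+244.5,(y+.5)/4.6+189.5,z)
c=[T(*p,12) for p in [(62,165),(475,88),(510,300),(103,390)]]
print('plate',np.round(c,1), [np.linalg.norm(c[i]-c[i-1]).round(1) for i in range(4)],'mean',np.mean(c,0))
print('hinge',T(113,224,127),S(614,296,127))
print('knobtop',T(260,395,155),S(474,75,157), 'base',S(468,130,119))
print('bartip',T(327,482,119),S(409,55,113))
print('grip',T(535,345,56),T(658,322,56),S(50,226,56),S(183,219,56))
print('arm axis',T(487,178,38), 'cass',S(455,232,10),T(290,465,10))
print('jar cap',S(533,590,70),T(172,15,70))
```

```text
plate [[643.6 191.3  12. ]
 [684.2 -40.8  12. ]
 [562.9 -57.5  12. ]
 [516.2 167.4  12. ]] [np.float64(129.6), np.float64(235.6), np.float64(122.5), np.float64(229.7)] mean [601.74638874  65.10324382  12.        ]
hinge [585.30408439 149.49450824 127.        ] [586.08485457 151.3421515  127.        ]
knobtop [492.107712    73.22167677 155.        ] [488.72175487  74.41577806 157.        ] base [495.23978515  74.470827   119.        ]
bartip [452.45204387  41.64909546 119.        ] [449.44400196  40.8263173  113.        ]
grip [530.5649582  -68.28645506  56.        ] [ 541.95693293 -134.27480575   56.        ] [ 538.39953912 -131.78374874   56.        ] [525.64900825 -65.14449441  56.        ]
arm axis [626.36790473 -45.40824027  38.        ] cass [487.11897103  73.68515574  10.        ] [473.54520576  64.92807177  10.        ]
jar cap [715.62207905 127.52869498  70.        ] [712.62702423 124.60797512  70.        ]
```

```bash
cat >> h.py <<'E'
YAW=.175; px=np.array([np.cos(YAW),np.sin(YAW)]); py=np.array([-px[1],px[0]]); O=np.array([600.5,66.7])
W=lambda x,y,z:np.array([*(O+px*x+py*y),z])
def shift(p0,yaw0,p1,yaw1):
    "row (cm, deg) from commanded p0,yaw0 to p1,yaw1, tool pointing down"
    r=R.from_euler('xyz',[np.pi,0,yaw0]); s=r.inv().apply(np.array(p1)-p0)/10
    return np.round([*s,-np.degrees(yaw1-yaw0)],2)
E
python3 - <<'E'
from h import *
h=W(0,85,0); k=np.array([491.5,74]); v=k-h[:2]; th=np.arctan2(-v@px,-v@py); print(th,np.linalg.norm(v),W(-120*np.sin(th),85-120*np.cos(th),0))
p=W(-120*np.sin(th),85-120*np.cos(th),226.7)
print(shift([126.75,-509.49,226.74],.2438,p,YAW-th+np.pi/2),W(-96.6,-152,56),W(0,-152,130))
E
```

```text
1.064352585583478 121.28899610273656 [492.50111699  74.81195796   0.        ]
[ 49.6  -47.87   0.   -25.08] [531.83985326 -99.79728001  56.        ] [626.96443691 -82.97843391 130.        ]
```

```bash
python3 -m crank '[[[0.6,2,-2,0,-2],[0.6,5.5,-5.3,0,-4],[0.6,9,-8.7,0,-8],[0.6,12.5,-12,0,-12],[0.6,16,-15.4,0,-16],[0.6,19.5,-18.8,0,-20],[0.6,23,-22.2,0,-23],[0.6,26.5,-25.6,0,-25.1],[0.6,29,-28,0,-25.1],[0.6,30,-29,0,-25.1]]]'
python3 - <<'E'
from h import *
o=bot.get_obs();print(o['tool_pos'],o['tcp_rot'],o['joint_positions'])
p=W(-120*np.sin(1.064),85-120*np.cos(1.064),200)
print(shift(o['tool_pos'],o['tcp_rot'][2],p,YAW-1.064+np.pi/2))
E
```

```text
time: 1.1
tool_pos: [348.7, -153.0, 226.6]
tcp_rot: [-3.141, -0.0, 0.685]
contact_force: [-1.0, -0.8, -0.1]
grip_width: 55.1
finger_force: 0.0
[ 348.68460789 -152.96507776  226.61838546] [-3.14108696e+00 -4.57171006e-04  6.85051549e-01] [-6.15922992e-01  7.37500865e-02  1.87418624e+00  6.18835951e-04
  1.19402193e+00  2.69593881e-01]
[25.55 -8.54  2.66  0.19]
```

```bash
python3 -m crank '[[[0.6,2,-0.7,0.2,0],[0.6,5.5,-1.8,0.5,0],[0.6,9,-3,1,0],[0.6,12.5,-4.2,1.5,0],[0.6,16,-5.3,2,0],[0.6,19.5,-6.5,2.4,0],[0.6,22.5,-7.5,2.66,0],[0.6,24.8,-8.3,2.66,0],[0.6,25.55,-8.54,2.66,0],[0.6,25.55,-8.54,2.66,0]]]'
python3 - <<'E'
from h import *
p,d=shot('scene','s1'); q,_=shot('top','t1')
a=cv2.resize(p[120:320,240:400],None,fx=3,fy=3,interpolation=2); b=cv2.resize(q[180:330,240:370],(390,450),interpolation=2)
c=np.zeros((600,480+390-70,3),np.uint8);c[:,:480]=a[:600];c[:450,480:]=b[:,:320];cv2.imwrite('pics/m1.png',c[:,:,::-1])
E
```

```text
time: 2.1
tool_pos: [492.3, 72.2, 199.7]
tcp_rot: [-3.141, 0.001, 0.683]
contact_force: [-0.8, -0.1, -0.2]
grip_width: 55.0
finger_force: 0.0
```

View pics/m1.png

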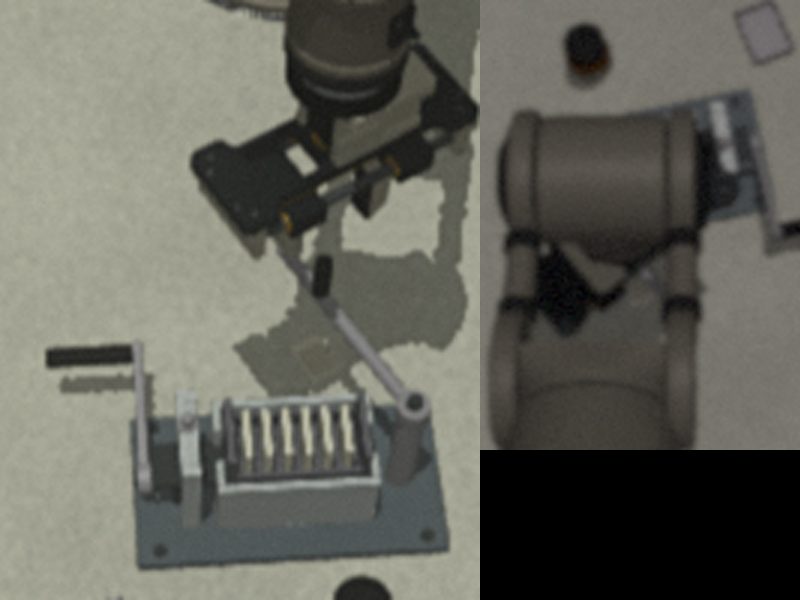

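The fingers hover either side of the knob, whose top is at (322,258). I'll go down to 126 and close.

```bash
python3 -m crank '[[[0.6,0,0,1.5,0],[0.6,0,0,3.5,0],[0.6,0,0,5.5,0],[0.6,0,0,6.8,0],[0.6,0,0,7.3,0],[0.3,0,0,7.3,0],[0.1,0,0,7.3,0],[0,0,0,7.3,0],[0,0,0,7.3,0],[0,0,0,7.3,0]]]'
python3 - <<'E'
from h import *
o=bot.get_obs();print(o)
E
```

```text
time: 3.2
tool_pos: [492.6, 71.7, 127.5]
tcp_rot: [3.141, -0.001, 0.682]
contact_force: [0.1, 0.1, -1.1]
grip_width: 19.6
finger_force: 0.0
{'time': 3.2, 'joint_positions': array([-9.44492125e-03,  3.99454068e-01,  1.74016166e+00, -1.18777516e-04,
        1.00112489e+00,  8.79375705e-01]), 'dq': array([ 0.00092498,  0.00271699,  0.00195368, -0.00072025, -0.00093014,
       -0.00096788]), 'tau': array([-4.48069023e-02, -4.23908508e+01, -2.07248104e+01,  6.48342934e-02,
       -4.14525729e-02, -4.92603740e-04]), 'tool_pos': array([492.61992758,  71.71869717, 127.52286574]), 'tcp_rot': array([ 3.14097228e+00, -5.92541675e-04,  6.82039905e-01]), 'contact_force': array([ 0.12104576,  0.11623926, -1.0946744 ]), 'moment': array([-0.01339896, -0.019326  , -0.0050976 ]), 'finger_force': 0.0, 'grip_width': 19.583879895437438}
```

```bash
python3 -m crank '[[[0,0,0,0,0],[0,0,0,0,0],[0,0,0,0,0],[0,0,0,0,0],[0,0,0,0,0],[0,0,0,0,0],[0,0,0,0,0],[0,0,0,0,0],[0,0,0,0,0],[0,0,0,0,0]]]'
python3 - <<'E'
from h import *
o=bot.get_obs();print(o['tool_pos'],o['tcp_rot'])
p0=np.array([492.62,71.72,127.5]);y0=.682
v=(p0-W(0,85,0))[:2]; th0=np.arctan2(-v@px,-v@py);print(th0,np.linalg.norm(v))
for th in np.linspace(th0,0,11)[1:].tolist()+[.15,.1,.05,-.03]:
    print(round(th,3),shift(p0,y0,W(-120*np.sin(th),85-120*np.cos(th),127.5),YAW-th+np.pi/2))
E
```

```text
time: 4.2
tool_pos: [492.5, 71.7, 127.3]
tcp_rot: [3.141, -0.0, 0.682]
contact_force: [-1.2, -0.8, 5.2]
grip_width: 13.2
finger_force: 30.0
[492.53714725  71.67406367 127.25581862] [ 3.14130554e+00 -2.23984014e-04  6.81879878e-01]
1.0440337538243623 121.88049709238561
0.94 [ 0.28  1.25  0.   -7.11]
0.835 [  0.5    2.48   0.   -13.1 ]
0.731 [  0.84   3.68   0.   -19.08]
0.626 [  1.32   4.84   0.   -25.06]
0.522 [  1.9    5.95   0.   -31.04]
0.418 [  2.61   6.98   0.   -37.02]
0.313 [  3.41   7.94   0.   -43.01]
0.209 [  4.31   8.81   0.   -48.99]
0.104 [  5.3    9.59   0.   -54.97]
0.0 [  6.36  10.25   0.   -60.95]
0.15 [  4.86   9.26   0.   -52.36]
0.1 [  5.34   9.62   0.   -55.22]
0.05 [  5.84   9.95   0.   -58.09]
-0.03 [  6.68  10.42   0.   -62.67]
```

```bash
python3 -m crank '[[[0,0.05,0.6,0,-3],[0,0.25,1.25,0,-7],[0,0.35,1.85,0,-10],[0,0.5,2.48,0,-13.1],[0,0.84,3.68,0,-19.1],[0,1.32,4.84,0,-25],[0,1.9,5.95,0,-31],[0,2.61,6.98,0,-37],[0,3.41,7.94,0,-43],[0,3.41,7.94,0,-43]]]'
python3 - <<'E'
from h import *
o=bot.get_obs();print(o['tool_pos'],o['tcp_rot'],o['moment'])
E
```

```text
time: 5.2
tool_pos: [570.5, 30.0, 127.3]
tcp_rot: [3.139, 0.002, 1.433]
contact_force: [0.9, -6.5, 7.2]
grip_width: 12.9
finger_force: 30.0
[570.48260089  29.98572475 127.25549244] [3.13934247e+00 1.66079391e-03 1.43263489e+00] [-0.97872027 -0.07030456 -0.05251258]
```

Run:
```python
from h import *
th=.313;p0=W(-120*np.sin(th),85-120*np.cos(th),127.3);y0=1.4325;print(p0)
for th in [.25,.2,.15,.1,.05,0,-.02]:
    print(round(th,3),shift(p0,y0,W(-120*np.sin(th),85-120*np.cos(th),127.3),YAW-th+np.pi/2))
```

```text
[569.19331972  31.54258359 127.3       ]
0.25 [ 0.02  0.76  0.   -3.63]
0.2 [ 0.08  1.35  0.   -6.49]
0.15 [ 0.16  1.95  0.   -9.36]
0.1 [  0.27   2.54   0.   -12.22]
0.05 [  0.41   3.12   0.   -15.09]
0 [  0.58   3.69   0.   -17.95]
-0.02 [  0.66   3.92   0.   -19.1 ]
```

```bash
python3 -m crank '[[[0,0.02,0.76,0,-3.6],[0,0.08,1.35,0,-6.5],[0,0.16,1.95,0,-9.4],[0,0.27,2.54,0,-12.2],[0,0.34,2.83,0,-13.6],[0,0.41,3.12,0,-15.1],[0,0.5,3.4,0,-16.5],[0,0.58,3.6,0,-17.9],[0,0.58,3.69,0,-17.9],[0,0.58,3.69,0,-17.9]]]'
python3 - <<'E'
from h import *
o=bot.get_obs();p=o['tool_pos'];print(p,o['tcp_rot'],o['contact_force'],o['moment']); q=p[:2]-O;print('press',q@px,q@py, o['contact_force'][:2]@px)
E
```

```text
time: 6.2
tool_pos: [606.8, 31.2, 127.3]
tcp_rot: [3.14, 0.002, 1.742]
contact_force: [1.9, -5.1, 3.6]
grip_width: 13.3
finger_force: 30.0
[606.78785211  31.22497017 127.34250781] [3.14011274e+00 1.88394136e-03 1.74196124e+00] [ 1.92248861 -5.14044368  3.56183579] [-0.90629054 -0.42739219  0.0347822 ]
press 0.01532347028849923 -36.02796956266822 0.9981324795207954
```

```bash
python3 -m crank '[[[0,0,0.1,0,0],[0,0,0.1,0,0],[0,0,0.2,0,0],[0,0,0.2,0,0],[0,0,0.3,0,0],[0,0,0.3,0,0],[0,0,0.3,0,0],[0,0,0.3,0,0],[0,0,0.3,0,0],[0,0,0.3,0,0]]]'
python3 - <<'E'
from h import *
o=bot.get_obs();p=o['tool_pos'];print(o['contact_force'],o['moment']); q=p[:2]-O;print('press',q@px,q@py, o['contact_force'][:2]@px)
shot('scene','s2')
E
```

```text
time: 7.2
tool_pos: [607.5, 31.4, 127.3]
tcp_rot: [-3.138, 0.002, 1.742]
contact_force: [-7.1, -5.9, 8.6]
grip_width: 13.3
finger_force: 30.0
[-7.13973198 -5.86290706  8.55444734] [-1.17310463  0.87769811  0.01426394]
press 0.7176555197419114 -36.016024626277236 -8.05146338890997
```

```bash
python3 -m crank '[[[0,0,0.1,0,0],[0,0,0.2,0,0],[0,0,0.3,0,0],[0,0,0.3,0,0],[0,0,0.3,0,0],[0,0,0.3,0,0],[0,0,0.3,0,0],[0,0,0.3,0,0],[0,0,0.3,0,0],[0,0,0.3,0,0]]]'
python3 - <<'E'
from h import *
o=bot.get_obs();p=o['tool_pos'];print(o['contact_force'],o['moment']); q=p[:2]-O;print('press',q@px,q@py, o['contact_force'][:2]@px)
E
```

```text
time: 8.25
tool_pos: [607.6, 31.4, 127.1]
tcp_rot: [-3.131, 0.001, 1.742]
contact_force: [-16.6, -9.1, 14.6]
grip_width: 13.2
finger_force: 30.1
[-16.59159784  -9.06279054  14.64349026] [-1.56271852  2.49090313  0.04818025]
press 0.8269495536221196 -36.02800789662189 -17.916092303074606
```

Force climbs to 18 N with no travel, so the bar is on its stop. I'll relax, release, rise and check with a picture.

```bash
python3 -m crank '[[[0,0,-0.2,0,0],[0,0,-0.4,0,0],[0,0,-0.5,0,0],[0.1,0,-0.5,0,0],[0.3,0,-0.5,0,0],[0.5,0,-0.5,0,0],[0.5,0,-0.5,0,0],[0.5,0,-0.5,0,0],[0.5,0,-0.5,-0.5,0],[0.5,0,-0.5,-2,0]]]'
python3 -m crank '[[[0.5,0,0,-2,0],[0.5,0,0,-4,0],[0.6,-2,0,-6,0],[0.6,-6,0,-6,0],[0.6,-10,0,-6,0],[0.7,-13,0,-6,0],[0.7,-14,0,-6,0],[0.7,-14,0,-6,0],[0.7,-14,0,-6,0],[0.7,-14,0,-6,0]]]'
python3 - <<'E'
from h import *
o=bot.get_obs();print(o['tool_pos'],o['tcp_rot'])
p,d=shot('scene','s3')
cv2.imwrite('pics/m3.png',cv2.resize(p[120:320,240:440],None,fx=3,fy=3,interpolation=2)[:,:,::-1])
E
```

```text
time: 9.25
tool_pos: [606.3, 32.6, 146.1]
tcp_rot: [-3.138, -0.001, 1.745]
contact_force: [-1.7, -0.5, -0.1]
grip_width: 45.6
finger_force: 0.0
time: 10.25
tool_pos: [631.4, -103.9, 207.3]
tcp_rot: [-3.142, -0.0, 1.746]
contact_force: [0.3, 0.9, 0.8]
grip_width: 64.5
finger_force: 0.0
[ 631.41297163 -103.91629469  207.26663938] [-3.14157587e+00 -3.74292477e-04  1.74636998e+00]
```

View pics/m3.png

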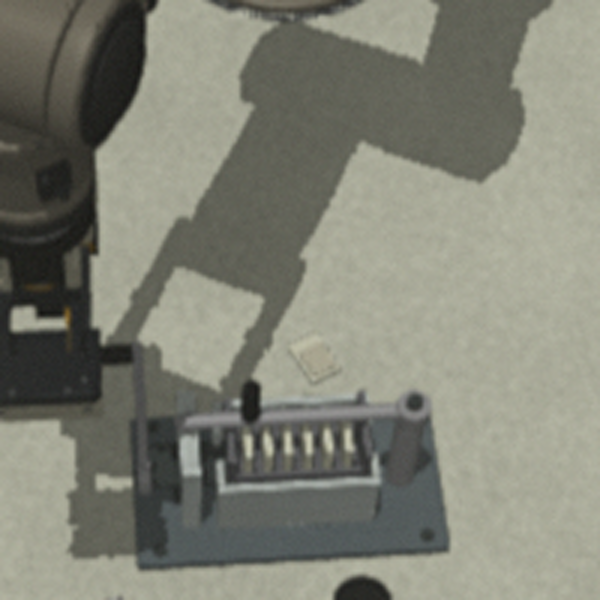

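The bar lies over the rack from hinge (414,403) to tip (187,422). I'll check its angle and plan the lever grasp.

Run:
```python
from h import *
t=atz('scene',240+187/3,120+422/3,113)[:2]; t2=atz('scene',240+414/3,120+403/3,127)[:2]
for a in(t,t2): print((a-O)@px,(a-O)@py)
o=bot.get_obs();p0=o['tool_pos'];y0=o['tcp_rot'][2]
print(shift(p0,y0,W(-96.6,-156,110),YAW+np.pi/2),shift(p0,y0,W(-96.6,-156,36),YAW+np.pi/2))
for g in [(50,226),(183,219)]:
    a=atz('scene',(g[0]+.5)/4.6+244.5,(g[1]+.5)/4.6+189.5,56)[:2]-O; print('grip',a@px,a@py)
for g in [(535,345),(658,322)]:
    a=atz('top',(g[0]+.5)/5.6+244.5,(g[1]+.5)/5.6+194.5,56)[:2]-O; print('grip',a@px,a@py)
```

```text
1.3145608250579226 -79.13646451552246
1.4782004134655526 85.56092736707774
[ 1.75 -9.74  9.73  0.04] [ 1.75 -9.74 17.13  0.04]
grip -95.70960774721594 -184.64001934075287
grip -96.66295741695285 -116.79860588457889
grip -92.3691319556452 -120.74848480959277
grip -92.64026094378389 -187.7124004951768
```

```bash
python3 -m crank '[[[0.7,0.5,-2,1,0],[0.7,1,-5,3,0],[0.7,1.6,-8,5,0],[0.7,1.75,-9.3,7,0],[0.7,1.75,-9.64,9,0],[0.7,1.75,-9.64,11,0],[0.7,1.75,-9.64,13.5,0],[0.7,1.75,-9.64,15.5,0],[0.7,1.75,-9.64,17,0],[0.7,1.75,-9.64,17.1,0]]]'
python3 -m crank '[[[0.4,0,0,0,0],[0.2,0,0,0,0],[0,0,0,0,0],[0,0,0,0,0],[0,0,0,0,0],[0,0,0,0,0],[0,0,0,0,0],[0,0,0,0,0],[0,0,0,0,0],[0,0,0,0,0]]]'
python3 - <<'E'
from h import *
o=bot.get_obs();p=o['tool_pos'];print(o['moment']);q=p[:2]-O;print('press',q@px,q@py)
E
```

```text
time: 11.3
tool_pos: [532.4, -103.6, 34.5]
tcp_rot: [-3.138, -0.002, 1.746]
contact_force: [0.9, 0.0, -0.1]
grip_width: 64.4
finger_force: 0.0
time: 12.3
tool_pos: [535.0, -104.9, 36.4]
tcp_rot: [3.139, 0.001, 1.745]
contact_force: [4.1, 2.4, -2.0]
grip_width: 15.1
finger_force: 30.0
[ 0.30091605 -0.85814077  0.12507218]
press -94.39119077612486 -157.53799437170616
```

The rod is gripped at 15 mm. I'll swing it up along the arc.

```bash
python3 -m crank '[[[0,0,0.2,-0.6,0],[0,0,0.42,-1.24,0],[0,0,0.7,-1.84,0],[0,0,1.0,-2.41,0],[0,0,1.35,-2.97,0],[0,0,1.73,-3.5,0],[0,0,2.15,-4,0],[0,0,2.59,-4.48,0],[0,0,2.59,-4.48,0],[0,0,2.59,-4.48,0]]]'
python3 - <<'E'
from h import *
o=bot.get_obs();p=o['tool_pos'];print(o['moment']);q=p[:2]-O;print('press',q@px,q@py)
E
```

```text
time: 13.3
tool_pos: [557.3, -100.6, 81.3]
tcp_rot: [-3.137, -0.001, 1.745]
contact_force: [-6.8, -2.5, -0.7]
grip_width: 15.4
finger_force: 30.0
[-0.47599802  1.22593865  0.11196831]
press -71.7148001582704 -157.21004685161728
```

```bash
python3 -m crank '[[[0,0,0.48,-0.45,0],[0,0,0.98,-0.87,0],[0,0,1.5,-1.25,0],[0,0,2.07,-1.59,0],[0,0,2.65,-1.9,0],[0,0,3.24,-2.17,0],[0,0,3.85,-2.4,0],[0,0,4.48,-2.59,0],[0,0,5.12,-2.74,0],[0,0,5.76,-2.85,0]]]'
python3 -m crank '[[[0,0,0.44,-0.05,0],[0,0,0.88,-0.07,0],[0,0,1.31,-0.08,0],[0,0,1.31,-0.08,0],[0,0,1.31,-0.08,0],[0,0,1.31,-0.08,0],[0,0,1.31,-0.08,0],[0,0,1.31,-0.08,0],[0,0,1.31,-0.08,0],[0,0,1.31,-0.08,0]]]'
python3 - <<'E'
from h import *
o=bot.get_obs();p=o['tool_pos'];print(o['moment']);q=p[:2]-O;print('press',q@px,q@py)
p,d=shot('scene','s4')
cv2.imwrite('pics/m4.png',cv2.resize(p[180:320,240:400],None,fx=4,fy=4,interpolation=2)[:,:,::-1])
E
```

```text
time: 14.3
tool_pos: [614.0, -90.2, 112.1]
tcp_rot: [-3.138, -0.001, 1.745]
contact_force: [-11.8, 0.5, 12.2]
grip_width: 15.2
finger_force: 30.1
time: 15.3
tool_pos: [627.7, -87.8, 112.6]
tcp_rot: [-3.14, -0.0, 1.745]
contact_force: [-8.5, 1.0, 8.7]
grip_width: 14.9
finger_force: 30.1
[0.13282792 1.55179151 0.17781694]
press -0.13940363179926507 -156.8657670278962
```

View pics/m4.png

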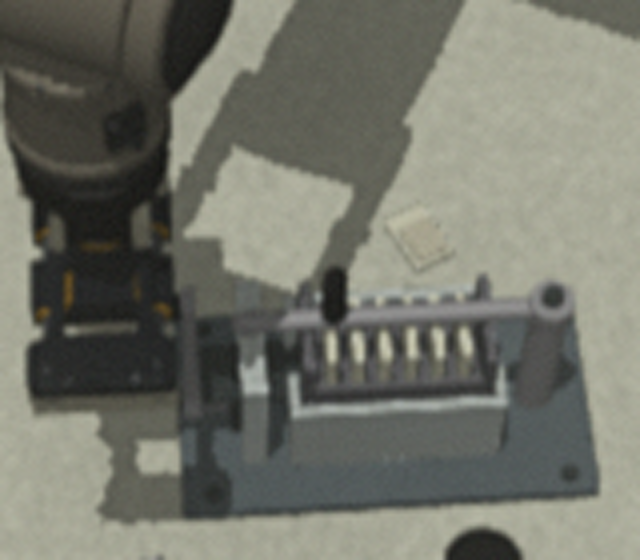

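The bar is shut and the lever is upright in the gripper. The rest grasp puts the cam axis 1 to 2 mm further on, so I'll trim by 1.8 mm and settle.

```bash
python3 -m crank '[[[0,0,0.1,0,0],[0,0,0.18,0,0],[0,0,0.18,0,0],[0,0,0.18,0,0],[0,0,0.18,0,0],[0,0,0.18,0,0],[0,0,0.18,0,0],[0,0,0.18,0,0],[0,0,0.18,0,0],[0,0,0.18,0,0]]]'
python3 - <<'E'
from h import *
o=bot.get_obs();p=o['tool_pos'];print(o['dq'].round(3));q=p[:2]-O;print('press',q@px,q@py)
p,d=shot('scene','s5')
t=atz('scene',240+270/4,180+322/4,113)
# platen/rack lift: compare depth over rack top before and after
a=np.load('pics/s3.npy');A=np.array([unproj('scene',u,v,a[v,u])[2] for v in range(264,278) for u in range(320,358)]);B=np.array([unproj('scene',u,v,d[v,u])[2] for v in range(264,278) for u in range(320,358)])
print(np.percentile(A,[50,75,90]),np.percentile(B,[50,75,90]))
# lever plane points y~-114
P=[]
for v in range(240,300):
  for u in range(270,300):
    w=unproj('scene',u,v,d[v,u]);r=w[:2]-O
    if -121<r@py<-107 and w[2]>45: P.append((r@px,r@py,w[2]))
P=np.array(P)
for z in range(45,150,15):
    s=P[(P[:,2]>=z)&(P[:,2]<z+15)]
    if len(s): print(z,len(s),s.mean(0).round(1))
E
```

```text
time: 16.35
tool_pos: [629.4, -87.6, 112.6]
tcp_rot: [-3.14, -0.0, 1.745]
contact_force: [-8.5, 0.8, 9.0]
grip_width: 15.0
finger_force: 30.1
[-0.002 -0.001 -0.001  0.001 -0.    -0.001]
press 1.564754519058443 -156.9357401455491
[75.1208832  89.96643474 95.1093338 ] [ 82.15887717  93.55673754 101.80823723]
45 17 [   8.6 -110.4   55.1]
60 15 [   8.2 -112.    67. ]
75 11 [   8.8 -113.2   82.4]
90 10 [   8.8 -113.5   97. ]
105 12 [   8.3 -113.   112.5]
120 15 [   7.2 -114.1  127.7]
135 36 [   1.5 -113.9  138.2]
```

The lever face sits at a constant x (8.2 to 8.8) from z 55 to 112, so the arm is vertical. The rack has risen about 7 mm and the arm is at rest.

```bash
python3 -c "
from plant import bot
print(bot.close_job())"
```

```text
the job is handed in; nothing more can be done
None
```

The rack is clamped and the job handed in at about 16 s: the keeper bar is shut on its stop, and the gripper is holding the cam lever straight up, at rest.

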